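# Present the heavier sample tin

## Task

The brush lies across two identical shut sample tins on the blue tray: clear it away onto the bare bench first. Then lift the left tin a few centimetres to feel its weight, stand it back on the tray, and lift the right one likewise to judge which is the heavier. Finish holding the heavier tin, upright and still, about 15 cm above the middle of the aluminium dish, with the lighter tin standing on the tray; do not let go. Keep the tins upright throughout, and leave the other things on the bench alone.

Things in the scene. Friction and masses are not known exactly. Their poses are not given: they have to be found in the camera images.
- tin_left_centre (a point): the left-hand of two look-alike plain aluminium sample tins standing upright on the tray (left as the robot sees it, on the +y side of the tray), round, about 66 mm across and 44 mm high, lid fixed shut, with a rigid core inside. One tin weighs roughly 0.5 to 0.65 kg, the other roughly 0.1 to 0.17 kg; which is which changes. This point is the tin's centre, 22 mm above its underside; z along the tin's axis, up
- tin_right_centre (a point): the right-hand of two look-alike plain aluminium sample tins standing upright on the tray (right as the robot sees it, on the -y side of the tray), round, about 66 mm across and 44 mm high, lid fixed shut, with a rigid core inside. One tin weighs roughly 0.5 to 0.65 kg, the other roughly 0.1 to 0.17 kg; which is which changes. This point is the tin's centre, 22 mm above its underside; z along the tin's axis, up
- brush_centre (a point): sieve brush with wooden handle, 175 mm long (along its y), 31 mm high; its body is gripped as a bar 26 to 31 mm wide (along its x); 70 g. At the start it lies level across the lids of both tins, bridging the free gap between them. This point is its centre, 15.5 mm above its underside
- tray: flat blue sample tray, fixed to the bench, 250 mm (its y) by 130 mm (its x), floor 3 mm thick, rounded lip 6 mm high; origin at the centre of its underside on the bench. The tins stand about 60 mm either side of its middle, along its y
- dish: shallow round aluminium dish, 94 mm across, 8 mm high, standing loose on the bench, always about 0.32 to 0.49 m to the left or right of the tray; origin at the centre of its underside. The bench between dish and tray is bare
- spatula: steel spatula with wooden handle, 227 mm long, lying in front of the equipment at the back; a bystander; origin at the centre of its underside
- stapler: red and black stapler, 126 mm long, 51 mm high, at the right towards the back; a bystander; origin at the centre of its underside
- scoop: white plastic scoop, 226 mm long, 25 mm high, at the right; a bystander; origin at the centre of its underside
- marker: marker pen with blue cap, 137 mm long, 12 mm thick, at the back; a bystander; origin at the centre of its underside
- eraser: eraser in a blue sleeve, 52 mm long, 14 mm high, at the back; a bystander; origin at the centre of its underside

How it is judged:
On the way, in this order (a step that is already met when the one before it is completed fails the run):
1. the brush lies on the bare bench, clear of tray, tins and dish, and is let go; both tins stand on the tray (height (world z) of brush_centre below 0.026 m and contact force between brush and tray below 0.05 N and contact force between brush and tin_left below 0.05 N and contact force between brush and tin_right below 0.05 N and contact force between brush and dish below 0.05 N and contact force between the fingers and brush below 0.05 N and contact force between each of tin_left, tin_right and tray above 0.4 N and height (world z) of each of tin_left_centre, tin_right_centre below 0.035 m and angle between each of tin_left_centre, tin_right_centre's own z axis and vertical below 0.05 rad), for 0.2 s.
2. the left tin is held more than 30 mm up, clear of the tray, the right one standing on it (height (world z) of tin_left_centre above 0.055 m and contact force between tin_left and tray below 0.05 N and contact force between the fingers and tin_left above 1 N and contact force between tin_right and tray above 0.4 N and height (world z) of tin_right_centre below 0.035 m and angle between tin_right_centre's own z axis and vertical below 0.05 rad), for 0.2 s.
3. the left tin stands on the tray again and the right tin is held more than 30 mm up (height (world z) of tin_right_centre above 0.055 m and contact force between tin_right and tray below 0.05 N and contact force between the fingers and tin_right above 1 N and contact force between tin_left and tray above 0.4 N and height (world z) of tin_left_centre below 0.035 m and angle between tin_left_centre's own z axis and vertical below 0.05 rad), for 0.2 s.
At the end, for the whole second after the job is handed in: The heavier tin is held by the fingers alone, still, upright within 0.2 rad, its centre 100 to 250 mm above the bench and within 40 mm (horizontally) of the dish's middle; the lighter tin (pressing the tray with under 3 N) stands upright on the tray, released; the brush lies on the bare bench (height (world z) of brush_centre below 0.026 m and contact force between brush and tray below 0.05 N and contact force between brush and tin_left below 0.05 N and contact force between brush and tin_right below 0.05 N and contact force between brush and dish below 0.05 N and contact force between the fingers and brush below 0.05 N and ((height (world z) of tin_left_centre between 0.1 and 0.25 m and horizontal distance between tin_left_centre and dish below 0.04 m and angle between tin_left_centre's own z axis and vertical below 0.2 rad and contact force between the fingers and tin_left above 1 N and contact force between each of tin_left, the fingers and tin_right below 0.05 N and contact force between tin_left and tray below 0.05 N and contact force between tin_left and dish below 0.05 N and contact force between tin_left and brush below 0.05 N and linear speed of tin_left below 0.05 m/s and contact force between tin_right and tray between 0.4 and 3 N and height (world z) of tin_right_centre below 0.035 m and angle between tin_right_centre's own z axis and vertical below 0.05 rad) or (height (world z) of tin_right_centre between 0.1 and 0.25 m and horizontal distance between tin_right_centre and dish below 0.04 m and angle between tin_right_centre's own z axis and vertical below 0.2 rad and contact force between the fingers and tin_right above 1 N and contact force between each of tin_right, the fingers and tin_left below 0.05 N and contact force between tin_right and tray below 0.05 N and contact force between tin_right and dish below 0.05 N and contact force between tin_right and brush below 0.05 N and linear speed of tin_right below 0.05 m/s and contact force between tin_left and tray between 0.4 and 3 N and height (world z) of tin_left_centre below 0.035 m and angle between tin_left_centre's own z axis and vertical below 0.05 rad))); the arm keeps its last pose, push and grip.
It fails at once if the dish, spatula, stapler, scoop, marker or eraser is shifted by more than 20 mm (distance of any of dish, spatula, stapler, scoop, marker, eraser from where it was at the start of the episode above 0.02 m).
It fails at once if a tin is tipped by more than 0.5 rad (angle between any of tin_left_centre, tin_right_centre's own z axis and vertical above 0.5 rad).
It also fails if it takes over 64 s, if anything falls off the work surface, if the arm or the gripper's body presses on something with over 40 N, if the wrist force passes 120 N, or if a joint passes its speed limit or range.

## Robot

A 6-joint arm with a two-finger parallel gripper is mounted at the origin on a cart in front of the work surface, level with it; the furniture and walls round the work are solid. World frame = base frame: x ahead of the robot, y to its left, z up, the work surface at z = 0. Lengths are in m, angles in rad, forces in N, time in s.
With the tool pointing down it reaches from about 0.25 to 0.725 m from the base axis. Payload 4 kg.
Tool frame: the origin (TCP) lies midway between the tips of the shut fingers; the grasp point (between the pads) lies 19 mm behind it; z points along the fingers, y is the line along which they close (so a half turn about z gives the same grasp; the last joint's range is limited). The gripper opens to 85 mm and grips with 20 to 120 N. Pads are 22 mm wide; open, the fingers measure 114 mm over their backs; the gripper's body (76 mm by 85 mm) begins 54 mm behind the grasp point. The pads swing forward as they close: fully open they stand 13 mm farther back than shut.
Start: joints at [1.13, 0.241, 0.005, 1.335, 0, 1.571], TCP at [0.213, 0.452, 0.231] pointing down, gripper open.
Joint ranges: [-2.72, 2.72], [-1.05, 1.87], [-1.09, 1.28], [-1.99, 2.15], [-1.42, 1.44], [-3.14, 3.14]. Speed limits (rad/s): [2.79, 2.79, 3.14, 3.14, 3.14, 3.14].

## Interface

Orientations are given as a unit quaternion [x, y, z, w].
In Python, from workcell import monitor, vision, job gives the robot as it stands.
- The arm moves only by the tool move_arm, never from a script. Its argument "moves" is a list that holds one entry, the list of rows, each a list of 5 numbers: the shift along the world's x, y, z in m, then the turn about the world's z in degrees, then the opening in per cent of the stroke, from 0 (shut) to 100 (fully open). In form: [[[x, y, z, turn, gripper], ...]]. A call has 1 to 5 rows; each row is the pose to reach, as a shift and turn from the pose commanded when the call began; what a row does not reach only later rows make up. A row lasts 1/8 s, in which the tool goes at most 62.5 mm and 10.7 degrees, less where a joint would pass 70% of its speed; a pose out of reach is approached as far as the arm can. A call with a gripper value outside its range is refused whole. The fingers move at their own pace and stop on an object; the grip force is fixed at half the most. Time passes only in rows, so rows that repeat a pose let the fingers close. It gives the time, the measured TCP pose, the force, the opening and the grip force at its end, in the units of the state.
- monitor.get_obs(): the state, without advancing time (a new reading comes with each control period).
- vision.camera(name): name is "scene" or "top"; returns a dict with "color" (384x512x3 uint8, red, green, blue), "camera_matrix" (3x3 intrinsics, pixels), "k1" (the pictures are not rectified: a ray, as slopes to the right and down, at radius r is drawn at 1 + k1 r^2 times it, then the intrinsics apply), "eye" and "attitude" of the camera in the world. Camera axes: x right, y up, looking along -z (the intrinsics and any distortion apply to the point x, -y, -z); pixel columns grow to the right and rows downward; lengths in m; the calibration is good to about 2 mm. A picture is of the moment at which its call begins. There is no depth.
- job.job_done(): hands the job in; it is judged then, once.
The state is a dict: "clock": time; "joint_pos": joint angles; "joint_vel": joint speeds; "tau": joint torques, N m; "eef_pos": TCP position; "tool_rot": TCP orientation; "ft_force": force on the tool from outside, world axes, zero at the start; "ft_torque": the same for the moment, N m; "grip_width": finger opening in m; "grasp_force": force on a finger pad.
Only numpy, scipy, OpenCV 4.12 (cv2) and the standard library are available. Lean on these libraries where they do the work, as an engineer would, in place of code of your own. Each camera call takes 0.05 s, during which the arm holds its last target. There are 200 camera calls.

## Working session

There is one attempt and no reset: what is moved stays moved. The work goes in short steps, Python scripts to look and compute and a tool call to move; the robot and the scene stay as the last step left them, time stands still between calls to the robot, and variables do not carry over. Pictures are saved under pics/ and viewed, at most 10 in all, crops included, and the job is handed in when it is done.

Besides the shell and the picture viewer there is one more tool, called by a JSON object that holds its "method" and its "body". move_arm: Moves the arm, as the interface text tells. Its arguments: {"type":"object","properties":{"moves":{"type":"array","items":{"type":"array","items":{"type":"array","items":{"type":"number"}}}}},"required":["moves"]}

```bash
mkdir -p pics; cat > h.py <<'E'
import numpy as np, cv2
from scipy.spatial.transform import Rotation as R
from workcell import monitor, vision, job
def look(n):
    c=vision.camera(n); c['K']=np.array(c['camera_matrix']); a=np.array(c['attitude'])
    c['R']=a if a.shape==(3,3) else R.from_quat(a).as_matrix(); c['eye']=np.array(c['eye']); return c
def ray(c,u,v):
    K=c['K']; x=(u-K[0,2])/K[0,0]; y=(v-K[1,2])/K[1,1]; k=c['k1']
    rd=np.hypot(x,y); r=rd
    for _ in range(30): r=rd/(1+k*r*r)
    s=r/rd if rd>0 else 1
    return c['R']@np.array([x*s,-y*s,-1])
def onz(c,u,v,z):
    d=ray(c,u,v); return c['eye']+d*(z-c['eye'][2])/d[2]
def save(c,f): cv2.imwrite('pics/'+f,c['color'][:,:,::-1])
E
python3 - <<'E'
from h import *
for n in('scene','top'):
    c=look(n); save(c,n+'0.png'); print(n,c['eye'],c['attitude'],c['K'],c['k1'])
o=monitor.get_obs(); print({k:np.round(v,3) for k,v in o.items()})
E
```

```text
scene [-0.42194992 -0.66212315  0.98568464] [ 0.38076396 -0.21623244 -0.42969966  0.78969648] [[448.56510637   0.         255.12959405]
 [  0.         448.56510637 194.37949619]
 [  0.           0.           1.        ]] -0.14701720074550775
top [ 0.44167775 -0.03675122  1.32186276] [ 0.02775641 -0.03645991 -0.69599593  0.71658211] [[469.54920534   0.         251.42594877]
 [  0.         469.54920534 189.05706932]
 [  0.           0.           1.        ]] -0.15043431819892827
{'clock': np.float64(0.1), 'joint_pos': array([1.13 , 0.241, 0.004, 1.335, 0.   , 1.571]), 'joint_vel': array([-0.002, -0.003,  0.003,  0.   , -0.   , -0.001]), 'tau': array([-0.0000e+00, -3.7314e+01,  2.5301e+01,  1.1000e-02, -0.0000e+00,
       -0.0000e+00]), 'eef_pos': array([0.213, 0.452, 0.23 ]), 'tool_rot': array([ 0.219,  0.976, -0.001, -0.   ]), 'ft_force': array([0.798, 0.273, 0.146]), 'ft_torque': array([-0.01 , -0.025,  0.036]), 'grasp_force': np.float64(0.0), 'grip_width': np.float64(0.085)}
```

View pics/top0.png

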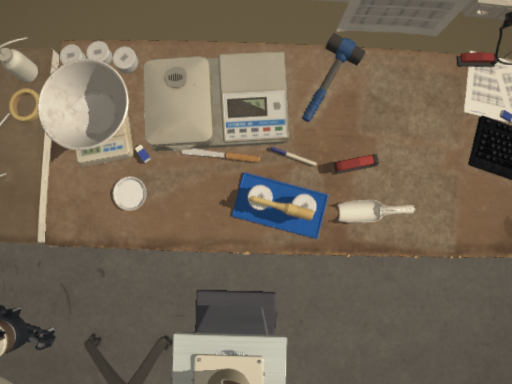

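View pics/scene0.png

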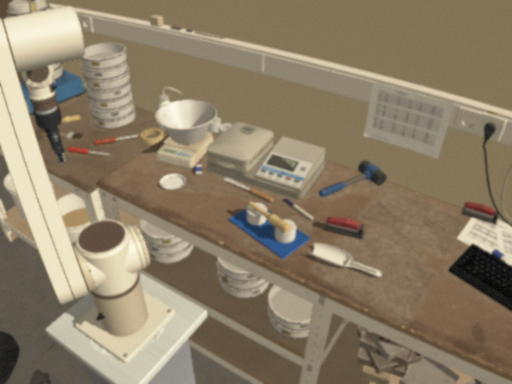

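The top view shows the tray at about (279,205), the tins at about (260,196) and (304,206), the brush running from (250,200) to (313,213), and the dish at (129,193). The gripper is off to the left.

```bash
python3 - <<'E'
from h import *
c=look('top'); im=c['color']; hsv=cv2.cvtColor(im,cv2.COLOR_RGB2HSV)
H,S,V=[hsv[:,:,i].astype(int) for i in range(3)]
def win(m,u0,u1,v0,v1):
    w=np.zeros_like(m);w[v0:v1,u0:u1]=m[v0:v1,u0:u1];return w.astype(np.uint8)
def rep(n,m,z):
    cs,_=cv2.findContours(m,cv2.RETR_EXTERNAL,cv2.CHAIN_APPROX_NONE); k=max(cs,key=cv2.contourArea)
    P=np.array([onz(c,*p[0],z)[:2] for p in k],np.float32)
    r=cv2.minAreaRect(P); print(n,np.round(r[0],4),np.round(r[1],4),round(r[2],1),'circ',np.round(cv2.minEnclosingCircle(P)[0],4),cv2.minEnclosingCircle(P)[1])
rep('tray',win((H>95)&(H<125)&(S>120),225,335,165,245),.006)
rep('dish',win((S<60)&(V>120),105,155,170,218),.008)
rep('tinL',win((S<60)&(V>120),244,275,180,212),.047)
rep('tinR',win((S<60)&(V>120),290,320,190,222),.047)
rep('brush',win((H<30)&(S>70)&(V>110),246,318,192,222),.07)
rep('scoop',win((S<60)&(V>150),335,420,195,225),.02)
cv2.imwrite('pics/crop.png',cv2.resize(im[165:245,225:335,::-1],None,fx=7,fy=7,interpolation=cv2.INTER_CUBIC))
E
```

```text
tray [ 0.5192 -0.132 ] [0.2479 0.1278] 76.8 circ [ 0.5196 -0.1321] 0.1371244192123413
dish [0.5416 0.2933] [0.094 0.095] 3.1 circ [0.5404 0.2942] 0.04901628941297531
tinL [ 0.5497 -0.0756] [0.0668 0.0415] 86.7 circ [ 0.5377 -0.0753] 0.034207846969366074
tinR [ 0.5272 -0.2015] [0.0678 0.0424] 60.6 circ [ 0.5164 -0.1958] 0.03486455976963043
brush [ 0.5128 -0.1316] [0.174  0.0284] 75.7 circ [ 0.5155 -0.1323] 0.08713177591562271
scoop [ 0.5089 -0.3489] [0.0591 0.1081] 1.6 circ [ 0.5033 -0.349 ] 0.05804254859685898
```

View pics/crop.png

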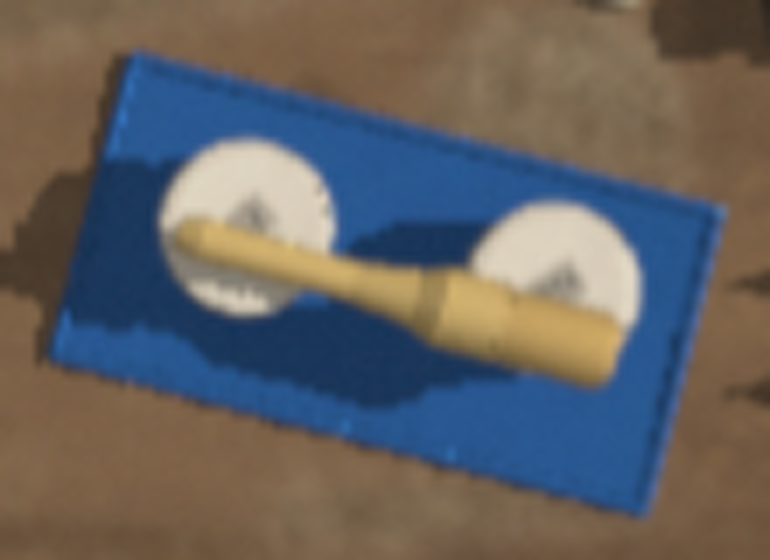

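The crop gives tin lids with radii 34–35 mm and centres 122 mm apart, and the brush 174 mm long with its thick body towards the right. All of this fits the sizes given. Measured positions:

| Item | x (m) | y (m) |
|---|---|---|
| Left tin | 0.538 | -0.075 |
| Right tin | 0.516 | -0.196 |
| Brush | 0.513 | -0.132 |
| Dish | 0.541 | 0.294 |

The brush axis is at 75.7°. I'll grip it in the gap between the tins at (0.511, -0.140).

{"method": "move_arm", "body": {"moves": [[[0.14, -0.28, 0, -40, 60], [0.14, -0.28, 0, -40, 60], [0.14, -0.28, 0, -40, 60], [0.14, -0.28, 0, -40, 60], [0.14, -0.28, 0, -40, 60]]]}}

```text
clock: 0.78
eef_pos: [0.3535, 0.1709, 0.2313]
tool_rot: [0.539, 0.842, 0.0, 0.0]
ft_force: [1.4, 0.1, -0.3]
grip_width: 0.0513
grasp_force: 0.0
```

{"method": "move_arm", "body": {"moves": [[[0.158, -0.312, -0.03, -39, 60], [0.158, -0.312, -0.03, -39, 60], [0.158, -0.312, -0.06, -39, 60], [0.158, -0.312, -0.06, -39, 60], [0.158, -0.312, -0.06, -39, 60]]]}}

```text
clock: 1.4
eef_pos: [0.4926, -0.1038, 0.18]
tool_rot: [0.79, 0.613, 0.0, -0.0]
ft_force: [0.9, 1.3, 1.0]
grip_width: 0.0512
grasp_force: 0.0
```

{"method": "move_arm", "body": {"moves": [[[0, 0, 0, 0, 60], [0, 0, 0, 0, 60]]]}}

```text
clock: 1.65
eef_pos: [0.4914, -0.1016, 0.18]
tool_rot: [0.79, 0.614, -0.0, -0.001]
ft_force: [0.8, -0.5, 0.9]
grip_width: 0.051
grasp_force: 0.0
```

```bash
python3 - <<'E'
from h import *
o=monitor.get_obs(); print(np.round(o['eef_pos'],4)); r=R.from_quat(o['tool_rot']).as_matrix()[:,1]; print(np.degrees(np.arctan2(r[1],r[0])))
c=look('top'); cv2.imwrite('pics/a.png',cv2.resize(c['color'][130:260,200:360,::-1],None,fx=4,fy=4))
E
```

```text
[ 0.4914 -0.1016  0.18  ]
-14.294002701554879
```

{"method": "move_arm", "body": {"moves": [[[0.02, -0.038, 0, 0, 60], [0.02, -0.038, 0, 0, 60], [0.02, -0.038, -0.06, 0, 60], [0.02, -0.038, -0.08, 0, 60], [0.02, -0.038, -0.08, 0, 60]]]}}

```text
clock: 2.33
eef_pos: [0.5101, -0.1376, 0.0993]
tool_rot: [0.789, 0.615, -0.001, -0.002]
ft_force: [0.7, 0.1, 0.3]
grip_width: 0.0514
grasp_force: 0.0
```

```bash
python3 - <<'E'
from h import *
c=look('scene'); cv2.imwrite('pics/b.png',cv2.resize(c['color'][150:280,200:360,::-1],None,fx=4.6,fy=4.6,interpolation=cv2.INTER_CUBIC))
E
```

```text
(no output)
```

View pics/b.png

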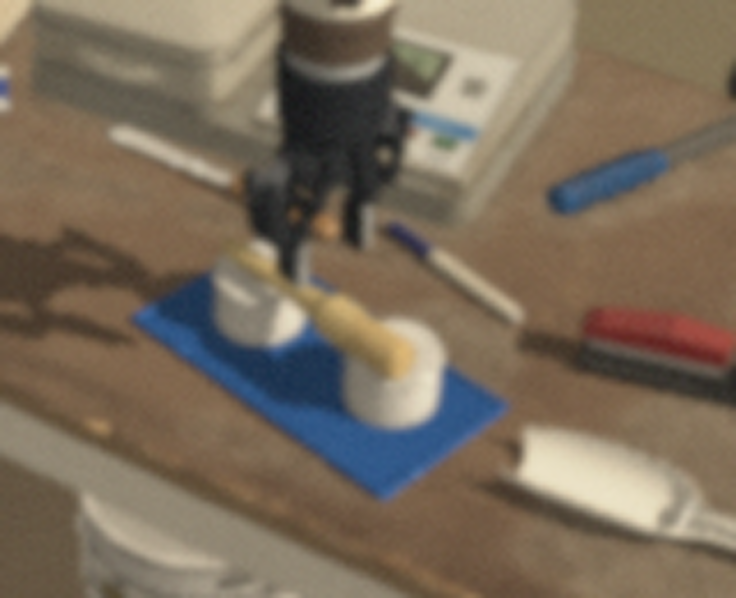

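The fingers, at crop (300,270) and (365,235), straddle the brush over the gap. I'll go down and grip.

{"method": "move_arm", "body": {"moves": [[[0, -0.003, -0.03, 0, 60], [0, -0.003, -0.049, 0, 60], [0, -0.003, -0.049, 0, 30], [0, -0.003, -0.049, 0, 0], [0, -0.003, -0.049, 0, 0]]]}}

```text
clock: 3.0
eef_pos: [0.5134, -0.143, 0.0531]
tool_rot: [0.789, 0.614, 0.001, 0.001]
ft_force: [-0.3, 0.2, 2.3]
grip_width: 0.0249
grasp_force: 59.6
```

{"method": "move_arm", "body": {"moves": [[[0, 0, 0, 0, 0], [0, 0, 0, 0, 0], [0, 0, 0.03, 0, 0], [0, 0, 0.08, 0, 0], [0, 0, 0.08, 0, 0]]]}}

```text
clock: 3.62
eef_pos: [0.5153, -0.1438, 0.1359]
tool_rot: [0.789, 0.614, 0.003, 0.004]
ft_force: [0.4, 0.3, -0.8]
grip_width: 0.025
grasp_force: 59.1
```

{"method": "move_arm", "body": {"moves": [[[-0.045, 0.264, 0, 28, 0], [-0.045, 0.264, 0, 28, 0], [-0.045, 0.264, 0, 28, 0], [-0.045, 0.264, 0, 28, 0], [-0.045, 0.264, 0, 28, 0]]]}}

```text
clock: 4.25
eef_pos: [0.4656, 0.124, 0.1306]
tool_rot: [0.616, 0.788, -0.001, -0.001]
ft_force: [0.3, -0.6, 0.2]
grip_width: 0.025
grasp_force: 59.1
```

{"method": "move_arm", "body": {"moves": [[[0, 0, 0, 0, 0], [0, 0, -0.06, 0, 0], [0, 0, -0.1, 0, 0], [0, 0, -0.115, 0, 0], [0, 0, -0.115, 0, 0]]]}}

```text
clock: 4.88
eef_pos: [0.4668, 0.12, 0.0159]
tool_rot: [0.618, 0.786, -0.001, -0.001]
ft_force: [0.3, -0.6, -0.4]
grip_width: 0.0247
grasp_force: 59.2
```

```bash
python3 - <<'E'
from h import *
a=look('scene');b=look('top')
A=cv2.resize(a['color'][130:290,120:360],None,fx=3,fy=3,interpolation=cv2.INTER_CUBIC)[:, :720]
cv2.imwrite('pics/c.png',A[:,:,::-1])
E
```

```text
(no output)
```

View pics/c.png

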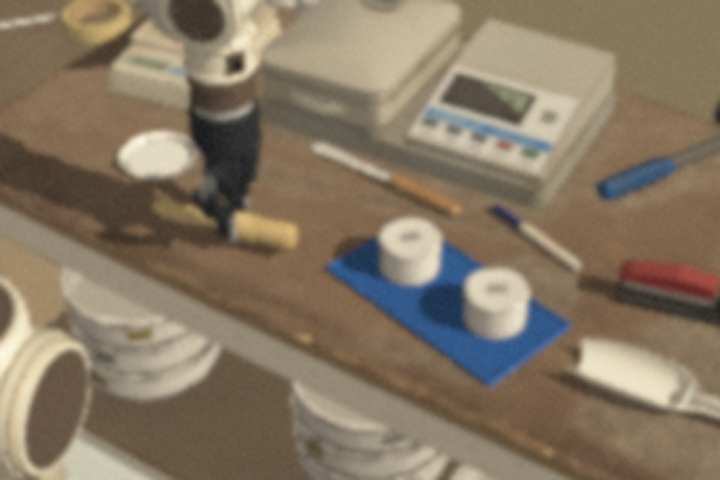

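The brush is held level at crop (225,225), clear of the dish (158,155) and the tray. Both tins stand at (408,250) and (496,300). I'll lower it to contact.

{"method": "move_arm", "body": {"moves": [[[0, 0, -0.006, 0, 0], [0, 0, -0.01, 0, 0], [0, 0, -0.01, 0, 0]]]}}

```text
clock: 5.35
eef_pos: [0.4669, 0.1212, 0.0065]
tool_rot: [0.617, 0.787, -0.0, -0.0]
ft_force: [0.4, 0.3, -1.2]
grip_width: 0.0248
grasp_force: 59.2
```

{"method": "move_arm", "body": {"moves": [[[0, 0, -0.002, 0, 0], [0, 0, -0.003, 0, 0], [0, 0, -0.003, 0, 0]]]}}

```text
clock: 5.72
eef_pos: [0.4674, 0.1213, 0.0053]
tool_rot: [0.617, 0.787, 0.0, 0.0]
ft_force: [-4.2, -1.1, 15.4]
grip_width: 0.0252
grasp_force: 61.0
```

{"method": "move_arm", "body": {"moves": [[[0, 0, 0.002, 0, 0], [0, 0, 0.002, 0, 50], [0, 0, 0.002, 0, 60], [0, 0, 0.002, 0, 60], [0, 0, 0.002, 0, 60]]]}}

```text
clock: 6.35
eef_pos: [0.467, 0.1212, 0.0053]
tool_rot: [0.617, 0.787, -0.0, -0.0]
ft_force: [-0.4, 0.2, 0.4]
grip_width: 0.0513
grasp_force: 0.0
```

{"method": "move_arm", "body": {"moves": [[[0, 0, 0.05, 0, 60], [0, 0, 0.1, 0, 60], [0, 0, 0.14, 0, 100], [0, 0, 0.14, 0, 100], [0, 0, 0.14, 0, 100]]]}}

```text
clock: 6.98
eef_pos: [0.4666, 0.1211, 0.1449]
tool_rot: [0.617, 0.787, -0.0, -0.0]
ft_force: [-0.1, -0.5, -0.6]
grip_width: 0.0856
grasp_force: 0.0
```

{"method": "move_arm", "body": {"moves": [[[0.07, -0.196, 0, -20, 100], [0.07, -0.196, 0, -20, 100], [0.07, -0.196, 0, -20, 100], [0.07, -0.196, 0, -20, 100], [0.07, -0.196, 0, -20, 100]]]}}

```text
clock: 7.6
eef_pos: [0.5362, -0.0758, 0.1436]
tool_rot: [0.746, 0.666, -0.001, -0.002]
ft_force: [-0.6, 0.5, -0.0]
grip_width: 0.0855
grasp_force: 0.0
```

```bash
python3 - <<'E'
from h import *
o=monitor.get_obs(); print(np.round(o['eef_pos'],4),o['ft_force'])
a=look('scene')
# fit each tin's lid in scene view: bright, unsaturated patches on the tray
cv2.imwrite('pics/d.png',cv2.resize(a['color'][150:290,150:330,::-1],None,fx=4,fy=4,interpolation=cv2.INTER_CUBIC))
for n,u,v in(('L',120+410/3,130+236/3),('R',120+497/3,130+285/3)): print(n,onz(a,u,v,.047))
E
```

```text
[ 0.5362 -0.0758  0.1436] [-0.5834865   0.48783577 -0.01452111]
L [ 0.53525667 -0.07423036  0.047     ]
R [ 0.51795322 -0.19266619  0.047     ]
```

View pics/d.png

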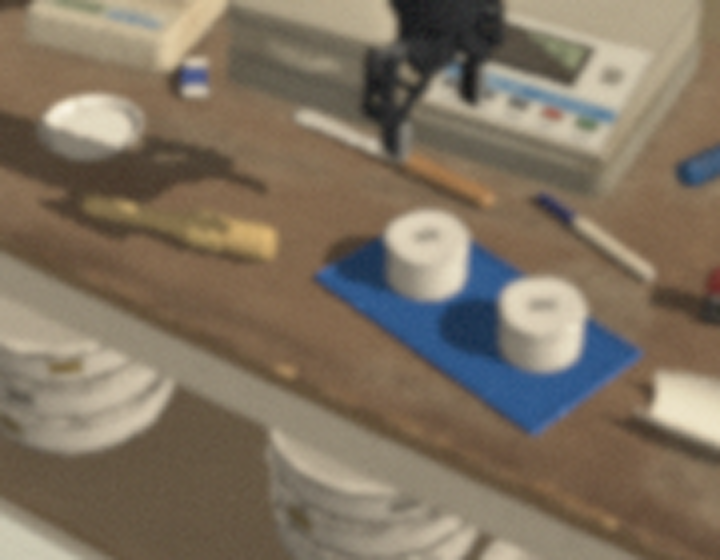

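The brush lies on bare bench at crop (180,230), released. The scene view puts the tins within 3 mm of the top-view estimates, and the gripper is above the left tin. I'll go down.

{"method": "move_arm", "body": {"moves": [[[0.001, 0.001, -0.05, 0, 100], [0.001, 0.001, -0.08, 0, 100], [0.001, 0.001, -0.1, 0, 100], [0.001, 0.001, -0.115, 0, 100], [0.001, 0.001, -0.115, 0, 100]]]}}

```text
clock: 8.28
eef_pos: [0.5367, -0.0725, 0.0294]
tool_rot: [0.744, 0.668, -0.001, -0.001]
ft_force: [-0.1, 0.3, -0.4]
grip_width: 0.0851
grasp_force: 0.0
```

{"method": "move_arm", "body": {"moves": [[[0, 0, -0.013, 0, 100], [0, 0, -0.025, 0, 100], [0, 0, -0.025, 0, 100], [0, 0, -0.025, 0, 60], [0, 0, -0.025, 0, 60]]]}}

```text
clock: 8.9
eef_pos: [0.5381, -0.0739, 0.0062]
tool_rot: [0.745, 0.667, 0.0, 0.0]
ft_force: [-1.0, 0.3, 2.9]
grip_width: 0.0634
grasp_force: 66.9
```

{"method": "move_arm", "body": {"moves": [[[0, 0, 0, 0, 0], [0, 0, 0.02, 0, 0], [0, 0, 0.045, 0, 0], [0, 0, 0.06, 0, 0], [0, 0, 0.06, 0, 0]]]}}

```text
clock: 9.52
eef_pos: [0.5389, -0.0739, 0.0661]
tool_rot: [0.745, 0.667, 0.001, 0.001]
ft_force: [-0.3, -0.1, -4.9]
grip_width: 0.0633
grasp_force: 67.9
```

{"method": "move_arm", "body": {"moves": [[[0, 0, 0, 0, 0], [0, 0, 0, 0, 0], [0, 0, 0, 0, 0], [0, 0, 0, 0, 0]]]}}

```text
clock: 10.02
eef_pos: [0.5379, -0.0738, 0.0651]
tool_rot: [0.745, 0.667, -0.0, -0.0]
ft_force: [0.3, 0.3, -4.6]
grip_width: 0.063
grasp_force: 67.8
```

```bash
python3 - <<'E'
from h import *
F=[]
for i in range(6):
    c=look('scene'); o=monitor.get_obs(); F.append([*o['ft_force'],o['tau'][1],o['tau'][2]])
print(np.round(np.mean(F,0),2),np.round(np.std(F,0),2),np.round(o['eef_pos'],4),o['grip_width'])
cv2.imwrite('pics/e.png',cv2.resize(c['color'][150:290,150:330,::-1],None,fx=4,fy=4,interpolation=cv2.INTER_CUBIC))
E
```

```text
[  0.24   0.23  -5.01 -46.35  23.34] [0.61 0.34 0.44 0.01 0.02] [ 0.5382 -0.0738  0.0656] 0.06260038859631482
```

View pics/e.png

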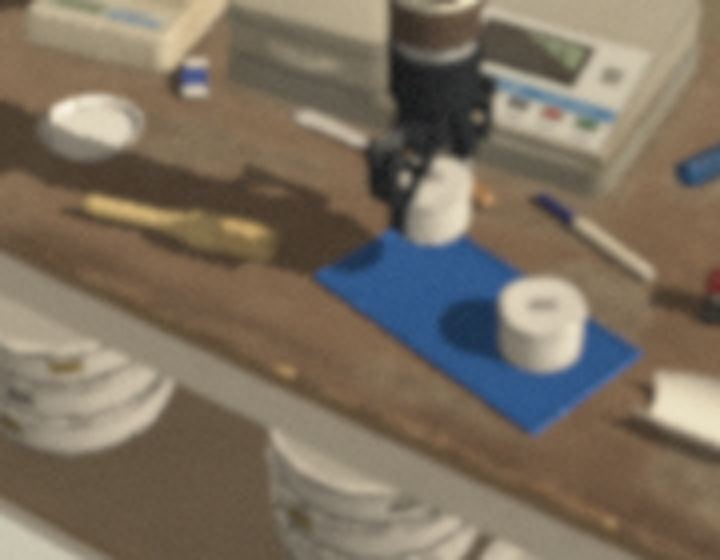

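The left tin is held upright at crop (440,200) and the right one stands at (540,325). The load of 5.0 N means about 0.51 kg, so the left tin is the heavy one. I'll set it back.

{"method": "move_arm", "body": {"moves": [[[0, 0, -0.03, 0, 0], [0, 0, -0.05, 0, 0], [0, 0, -0.056, 0, 0], [0, 0, -0.059, 0, 0], [0, 0, -0.059, 0, 0]]]}}

```text
clock: 10.95
eef_pos: [0.5388, -0.0739, 0.0072]
tool_rot: [0.745, 0.667, 0.0, 0.001]
ft_force: [-0.9, 0.0, -4.7]
grip_width: 0.0634
grasp_force: 69.7
```

{"method": "move_arm", "body": {"moves": [[[0, 0, -0.001, 0, 0], [0, 0, -0.001, 0, 0]]]}}

```text
clock: 11.2
eef_pos: [0.5389, -0.0739, 0.0063]
tool_rot: [0.745, 0.667, 0.001, 0.001]
ft_force: [-0.2, 0.4, -3.8]
grip_width: 0.0628
grasp_force: 69.9
```

{"method": "move_arm", "body": {"moves": [[[0, 0, -0.001, 0, 0], [0, 0, -0.001, 0, 0], [0, 0, -0.001, 0, 100], [0, 0, -0.001, 0, 100], [0, 0, -0.001, 0, 100]]]}}

```text
clock: 11.82
eef_pos: [0.5384, -0.0739, 0.0046]
tool_rot: [0.745, 0.667, 0.0, 0.0]
ft_force: [0.4, 0.4, 0.6]
grip_width: 0.0854
grasp_force: 0.0
```

{"method": "move_arm", "body": {"moves": [[[0, 0, 0, 0, 100], [0, 0, 0.02, 0, 100], [0, 0, 0.06, 0, 100], [0, 0, 0.12, 0, 100], [0, 0, 0.12, 0, 100]]]}}

```text
clock: 12.45
eef_pos: [0.5422, -0.0744, 0.1299]
tool_rot: [0.745, 0.667, 0.004, 0.004]
ft_force: [-0.1, -0.3, -0.8]
grip_width: 0.0855
grasp_force: 0.0
```

{"method": "move_arm", "body": {"moves": [[[-0.022, -0.121, 0, -5, 100], [-0.022, -0.121, 0, -5, 100], [-0.022, -0.121, 0, -5, 100], [-0.022, -0.121, 0, -5, 100]]]}}

```text
clock: 12.95
eef_pos: [0.5155, -0.1947, 0.1236]
tool_rot: [0.773, 0.634, -0.0, -0.001]
ft_force: [-0.2, 0.1, -0.0]
grip_width: 0.085
grasp_force: 0.0
```

```bash
python3 - <<'E'
from h import *
c=look('scene'); o=monitor.get_obs(); print(np.round(o['eef_pos'],4),np.round(o['ft_force'],1))
cv2.imwrite('pics/f.png',cv2.resize(c['color'][150:290,150:330,::-1],None,fx=4,fy=4,interpolation=cv2.INTER_CUBIC))
E
```

```text
[ 0.5157 -0.1941  0.1238] [ 0.6  0.  -0.5]
```

View pics/f.png

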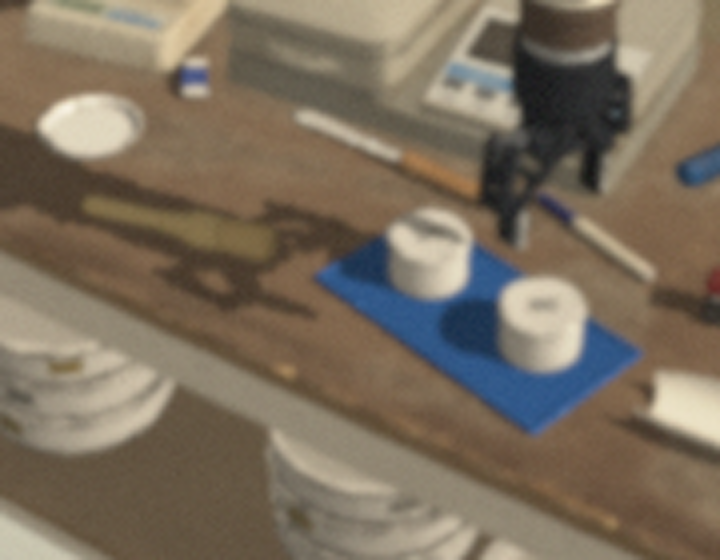

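The left tin stands again at crop (430,253). The gripper is above the right tin at (540,325), so I'll go down.

{"method": "move_arm", "body": {"moves": [[[0.001, 0, -0.05, 0, 100], [0.001, 0, -0.08, 0, 100], [0.001, 0, -0.095, 0, 100], [0.001, 0, -0.095, 0, 100]]]}}

```text
clock: 13.5
eef_pos: [0.5167, -0.1936, 0.0287]
tool_rot: [0.773, 0.635, -0.001, -0.001]
ft_force: [-0.4, 0.3, 0.8]
grip_width: 0.0855
grasp_force: 0.0
```

{"method": "move_arm", "body": {"moves": [[[0, 0, -0.013, 0, 100], [0, 0, -0.024, 0, 100], [0, 0, -0.024, 0, 100], [0, 0, -0.024, 0, 60], [0, 0, -0.024, 0, 0]]]}}

```text
clock: 14.12
eef_pos: [0.5175, -0.1951, 0.0064]
tool_rot: [0.773, 0.634, 0.0, 0.0]
ft_force: [-1.0, 0.3, 4.7]
grip_width: 0.0633
grasp_force: 66.1
```

{"method": "move_arm", "body": {"moves": [[[0, 0, 0, 0, 0], [0, 0, 0.02, 0, 0], [0, 0, 0.045, 0, 0], [0, 0, 0.06, 0, 0], [0, 0, 0.06, 0, 0]]]}}

```text
clock: 14.75
eef_pos: [0.5181, -0.1952, 0.0666]
tool_rot: [0.773, 0.634, 0.001, 0.001]
ft_force: [-0.1, -0.4, -1.1]
grip_width: 0.0634
grasp_force: 66.1
```

{"method": "move_arm", "body": {"moves": [[[0, 0, 0, 0, 0], [0, 0, 0, 0, 0], [0, 0, 0, 0, 0], [0, 0, 0, 0, 0]]]}}

```text
clock: 15.25
eef_pos: [0.5169, -0.1947, 0.0651]
tool_rot: [0.773, 0.634, -0.0, -0.0]
ft_force: [-0.0, -0.1, -1.3]
grip_width: 0.063
grasp_force: 66.1
```

The right tin weighs about 1.2 N and is the lighter one. I'll set it back.

{"method": "move_arm", "body": {"moves": [[[0, 0, -0.03, 0, 0], [0, 0, -0.05, 0, 0], [0, 0, -0.057, 0, 0], [0, 0, -0.06, 0, 0], [0, 0, -0.06, 0, 0]]]}}

```text
clock: 15.88
eef_pos: [0.5177, -0.195, 0.0065]
tool_rot: [0.773, 0.634, 0.0, 0.001]
ft_force: [0.9, 0.6, -1.1]
grip_width: 0.0633
grasp_force: 66.5
```

{"method": "move_arm", "body": {"moves": [[[0, 0, 0, 0, 0], [0, 0, -0.001, 0, 0]]]}}

```text
clock: 16.12
eef_pos: [0.518, -0.1952, 0.0063]
tool_rot: [0.773, 0.634, 0.001, 0.001]
ft_force: [-3.1, 1.1, 15.0]
grip_width: 0.063
grasp_force: 68.0
```

{"method": "move_arm", "body": {"moves": [[[0, 0, 0.001, 0, 0], [0, 0, 0.001, 0, 100], [0, 0, 0.001, 0, 100], [0, 0, 0.001, 0, 100], [0, 0, 0.001, 0, 100]]]}}

```text
clock: 16.75
eef_pos: [0.5171, -0.1948, 0.0054]
tool_rot: [0.773, 0.634, -0.0, -0.0]
ft_force: [0.3, 0.1, -0.6]
grip_width: 0.0858
grasp_force: 0.0
```

{"method": "move_arm", "body": {"moves": [[[0, 0, 0.02, 0, 100], [0, 0, 0.06, 0, 100], [0, 0, 0.12, 0, 100], [0, 0, 0.12, 0, 100]]]}}

```text
clock: 17.25
eef_pos: [0.521, -0.1963, 0.1311]
tool_rot: [0.773, 0.634, 0.003, 0.005]
ft_force: [-0.5, -0.4, -0.6]
grip_width: 0.0854
grasp_force: 0.0
```

{"method": "move_arm", "body": {"moves": [[[0.021, 0.121, 0, 5, 100], [0.021, 0.121, 0, 5, 100], [0.021, 0.121, 0, 5, 100], [0.021, 0.121, 0, 5, 100]]]}}

```text
clock: 17.75
eef_pos: [0.5376, -0.0736, 0.1248]
tool_rot: [0.744, 0.668, -0.001, -0.0]
ft_force: [0.2, 0.7, -0.9]
grip_width: 0.0854
grasp_force: 0.0
```

```bash
python3 - <<'E'
from h import *
c=look('scene'); o=monitor.get_obs(); print(np.round(o['eef_pos'],4),np.round(o['ft_force'],1))
cv2.imwrite('pics/g.png',cv2.resize(c['color'][150:290,150:330,::-1],None,fx=4,fy=4,interpolation=cv2.INTER_CUBIC))
E
```

```text
[ 0.5376 -0.0743  0.1249] [0.5 0.5 0.3]
```

View pics/g.png

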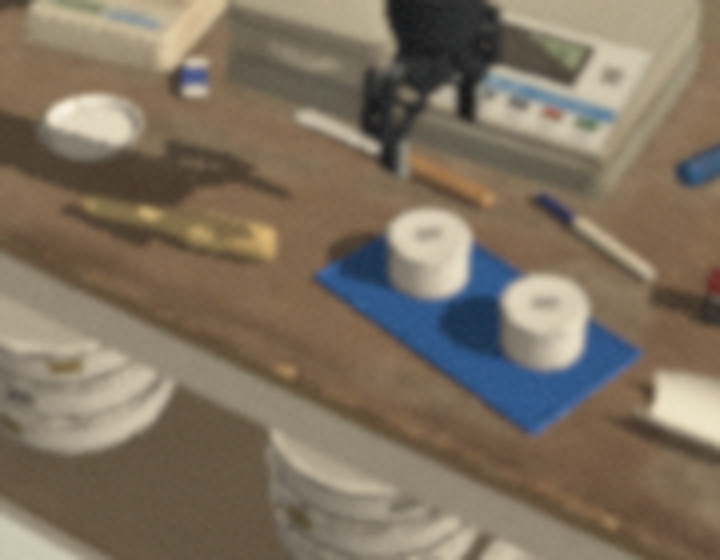

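Both tins stand upright on the tray, left at crop (430,253) and right at (543,320), with the gripper above the left one. I'll take the left, heavier tin.

{"method": "move_arm", "body": {"moves": [[[0, 0, -0.05, 0, 100], [0, 0, -0.08, 0, 100], [0, 0, -0.095, 0, 100], [0, 0, -0.095, 0, 100]]]}}

```text
clock: 18.3
eef_pos: [0.5372, -0.0747, 0.0296]
tool_rot: [0.745, 0.667, -0.001, -0.001]
ft_force: [-0.8, -0.7, -0.4]
grip_width: 0.0854
grasp_force: 0.0
```

{"method": "move_arm", "body": {"moves": [[[0, 0, -0.013, 0, 100], [0, 0, -0.025, 0, 100], [0, 0, -0.025, 0, 100], [0, 0, -0.025, 0, 60], [0, 0, -0.025, 0, 0]]]}}

```text
clock: 18.92
eef_pos: [0.5389, -0.0738, 0.0064]
tool_rot: [0.745, 0.668, 0.001, 0.001]
ft_force: [0.8, 0.0, 3.7]
grip_width: 0.0632
grasp_force: 66.3
```

{"method": "move_arm", "body": {"moves": [[[0, 0, 0, 0, 0], [0, 0, 0.03, 0, 0], [0, 0, 0.07, 0, 0], [0, 0, 0.125, 0, 0], [0, 0, 0.125, 0, 0]]]}}

```text
clock: 19.55
eef_pos: [0.5412, -0.0742, 0.1345]
tool_rot: [0.745, 0.667, 0.003, 0.003]
ft_force: [0.0, 0.5, -4.5]
grip_width: 0.0627
grasp_force: 72.9
```

{"method": "move_arm", "body": {"moves": [[[0.003, 0.05, 0.005, 7, 0], [0.003, 0.1, 0.005, 14, 0], [0.003, 0.15, 0.005, 21, 0], [0.003, 0.19, 0.005, 25, 0], [0.003, 0.2, 0.005, 25, 0]]]}}

```text
clock: 20.18
eef_pos: [0.5391, 0.1284, 0.1329]
tool_rot: [0.581, 0.814, -0.002, -0.002]
ft_force: [0.1, -0.6, -5.4]
grip_width: 0.0629
grasp_force: 73.1
```

{"method": "move_arm", "body": {"moves": [[[0.001, 0.05, 0, 5, 0], [0.001, 0.1, 0, 10, 0], [0.001, 0.15, 0, 15, 0], [0.001, 0.167, 0, 17, 0], [0.001, 0.167, 0, 17, 0]]]}}

```text
clock: 20.8
eef_pos: [0.5411, 0.2931, 0.1336]
tool_rot: [0.456, 0.89, -0.002, -0.001]
ft_force: [-0.0, -1.0, -5.1]
grip_width: 0.0626
grasp_force: 73.4
```

{"method": "move_arm", "body": {"moves": [[[0, 0, 0, 0, 0], [0, 0, 0, 0, 0], [0, 0, 0, 0, 0], [0, 0, 0, 0, 0], [0, 0, 0, 0, 0]]]}}

```text
clock: 21.42
eef_pos: [0.5422, 0.293, 0.1357]
tool_rot: [0.456, 0.89, 0.0, 0.0]
ft_force: [-0.0, 0.4, -5.7]
grip_width: 0.0628
grasp_force: 73.4
```

```bash
python3 - <<'E'
from h import *
c=look('scene'); o=monitor.get_obs(); print(np.round(o['eef_pos'],4),np.round(o['ft_force'],1),np.round(o['joint_vel'],3))
cv2.imwrite('pics/i.png',cv2.resize(c['color'][110:290,110:330,::-1],None,fx=3.3,fy=3.3,interpolation=cv2.INTER_CUBIC))
E
```

```text
[0.5422 0.2931 0.1356] [-0.8  0.1 -5.7] [ 0.004  0.003 -0.    -0.001 -0.001  0.001]
```

View pics/i.png

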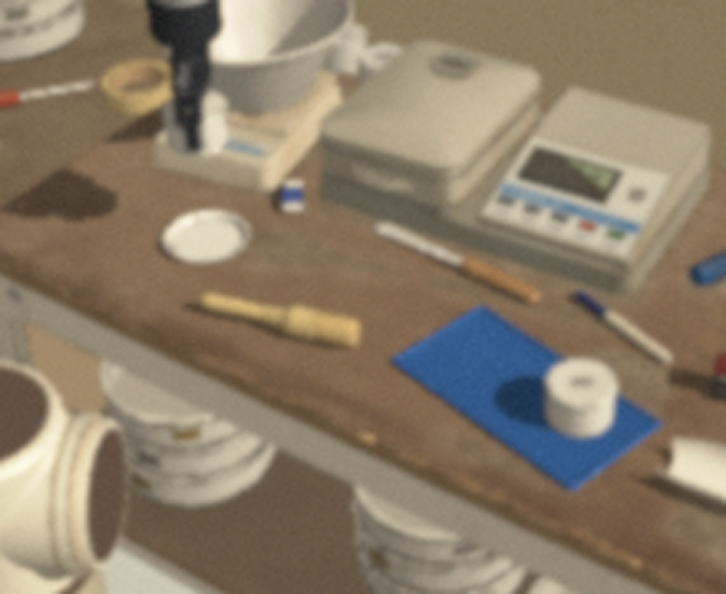

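The heavy tin is held upright and still at crop (205,120), above the dish at (205,237). The brush lies on the bench at (280,318) and the lighter tin stands on the tray at (580,398). I'll hand the job in.

```bash
python3 -c "
from workcell import job; print(job.job_done())"
```

```text
the job is handed in; nothing more can be done
None
```

I handed the job in at about 21 s with the left tin, the heavier one at about 0.5 kg against roughly 0.12 kg, held upright and still about 15 cm above the dish; the lighter tin stands on the tray and the brush lies on the bare bench.

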